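# Gauge the slanted sensor well and show the tip under the loupe

### The job

Take the white hand gauge from its stand and check it by pressing its rod tip down on the sprung pad of the low post, then on the sprung pad of the tall post. Then slide the rod into the slanted tube of the thermostat until the collar stops against the tube's mouth, draw it fully out again, and finish holding the gauge still and level, in the gripper and touching nothing else, with its tip at the reading point under the middle of the loupe's lens, half-way between bench and lens. Do not disturb the two bottles or the tube rack.

Things in the scene. Friction and masses are not known exactly. Their poses are not given: they have to be found in the camera images.
- gauge_grip (a point): centre of the loose hand gauge's white box handle (gauge 0.14 to 0.24 kg): 110 mm long (x), 24 wide (y, grip across this), 28 high (z). x axis: along the rod, tip to tail; collar and rod are on the -x side. Starts level, this point 70 mm above the bench, rod roughly towards the robot
- gauge_tip (a point): round end of the gauge's steel rod (10 mm in diameter, 100 mm long from collar to tip), on its axis, 163 mm from gauge_grip along the gauge's -x; same axes as gauge_grip
- gauge_collar (a point): centre of the front face (towards the tip) of the gauge's round collar, 38 mm in diameter, 8 mm thick, on the handle's front end; 63 mm from gauge_grip along -x, 100 mm behind the tip; same axes
- stand: fixed grey gauge stand, base 190 x 80 x 8 mm; origin on the bench below the resting gauge_grip, x axis as the gauge's. Two notched supports: under the rod 80 to 94 mm on the -x side (up to 81 mm high) and under the handle's tail 41 to 55 mm on the +x side (up to 74 mm high, 50 mm wide); the handle's middle is free. Lift the gauge straight up 30 mm or more
- pad_low (a joint): travel of the steel pad on the low post, m: 0 up, 0.006 fully down; spring, about 3 N fully down, rises when released
- pad_low_top (a point): centre of the top of the low post's steel pad, 52 mm above the bench. Pad 26 mm in diameter, standing 10 mm out of a fixed round aluminium post 42 mm in diameter (foot 68 mm)
- pad_tall (a joint): travel of the steel pad on the tall post, m: 0 up, 0.006 fully down; the same spring
- pad_tall_top (a point): centre of the top of the tall post's steel pad, 97 mm above the bench; pad and post otherwise as the low one
- well_mouth (a point): centre of the mouth of the thermostat's fixed slanted steel tube, 96 mm above the bench. z axis: along the tube, out of the mouth, 25 degrees above level, facing away from the robot. Bore 14 mm, flared to 28 mm over the last 16 mm; rim 36 mm outside; 111 mm deep. The thermostat, a white box 130 x 160 x 122 mm high, begins 106 mm (level) behind the mouth
- loupe_focus (a point): reading point, 85 mm above the bench on the fixed loupe's lens axis. Grey base 100 x 80 x 12 mm; level round lens frame 86 mm across, 165 to 175 mm above the bench; carried by an upright post, 12 mm thick, 52 mm from the lens axis on this point's -x side (roughly towards the robot). Open on the other sides
- amber_bottle: bystander: amber bottle, 60 mm across, 130 mm high, origin under its base; leave alone
- media_bottle: bystander: clear bottle with a dark cap, 80 mm across, 160 mm high, origin under its base; leave alone
- tube_rack: bystander: blue tube rack, 85 x 200 mm, about 52 mm high with its tubes, origin under its base; leave alone
Mind the look-alikes: they are no part of the job. What is shaped like the part that bears pad_low but brown or red is not meant. Leave any green look-alike of the part that bears gauge_grip alone.

How it is judged:
On the way, in this order (a step that is already met when the one before it is completed fails the run):
1. the gauge's tip presses the low post's pad down (value of joint pad_low above 0.0025 m and distance between gauge_tip and pad_low_top below 0.016 m and contact force between the fingers and gauge above 1 N), for 0.05 s.
2. then the gauge's tip presses the tall post's pad down (value of joint pad_tall above 0.0025 m and distance between gauge_tip and pad_tall_top below 0.016 m and contact force between the fingers and gauge above 1 N), for 0.05 s.
3. the rod is in the tube with the collar stopped against the mouth (distance between gauge_collar and well_mouth below 0.006 m and angle between the x axis of gauge_collar and the z axis of well_mouth, either way round below 0.12 rad and z of gauge_tip in the frame of well_mouth below -0.09 m and contact force between gauge and well above 0.5 N), for 0.1 s.
4. the rod is drawn fully out of the tube (z of gauge_tip in the frame of well_mouth above 0.005 m and contact force between the fingers and gauge above 1 N), for 0.1 s.
At the end, for the whole second after the job is handed in: The gauge is still held in the fingers, touching nothing else, at rest; its rod is level to within 0.12 rad (about 7 degrees); its tip is within 15 mm sideways and 15 mm in height of the loupe's reading point (horizontal distance between gauge_tip and loupe_focus below 0.015 m and z of gauge_tip in the frame of loupe_focus between -0.015 and 0.015 m and angle between gauge_grip's own x axis and vertical between 1.45 and 1.69 rad and linear speed of gauge below 0.02 m/s and angular speed of gauge below 0.15 rad/s and contact force between the fingers and gauge above 1 N and contact force between gauge and loupe below 0.05 N and contact force between gauge and table below 0.05 N and contact force between gauge and stand below 0.05 N and contact force between gauge and unit below 0.05 N and contact force between gauge and post_low below 0.05 N and contact force between gauge and post_tall below 0.05 N and contact force between gauge and amber_bottle below 0.05 N and contact force between gauge and media_bottle below 0.05 N and contact force between gauge and tube_rack below 0.05 N); the arm keeps its last pose, push and grip.
It fails at once if a bystander bottle or the rack is moved more than 20 mm (distance of any of amber_bottle, media_bottle, tube_rack from where it was at the start of the episode above 0.02 m).
It also fails if it takes over 72 s, if anything falls off the work surface, if the arm or the gripper's body presses on something with over 40 N, if the wrist force passes 120 N, or if a joint passes its speed limit or range.

### The arm

A 7-joint arm with a two-finger parallel gripper is mounted at the origin on the work surface. World frame = base frame: x ahead of the robot, y to its left, z up, the work surface at z = 0. Lengths are in m, angles in rad, forces in N, time in s.
With the tool pointing down it reaches from about 0.35 to 0.9 m from the base axis. Payload 19.9 kg.
Tool frame: the origin (TCP) lies at the very end of the fingers, on their centre line; the grasp point (between the pads) lies 19 mm behind it; z points along the fingers, y is the line along which they close (so a half turn about z gives the same grasp; the last joint's range is limited). The gripper opens to 85 mm and grips with 20 to 120 N. Pads are 22 mm wide; open, the fingers measure 114 mm over their backs; the gripper's body (76 mm by 85 mm) begins 54 mm behind the grasp point. The pads swing forward as they close: fully open they stand 13 mm farther back than shut.
Start: joints at [1.113, 0.417, -0.01, 1.614, 0.005, 1.111, -0.053], TCP at [0.253, -0.571, 0.231] pointing down, gripper open.
Joint ranges: [-2.81, 2.81], [-0.39, 2.02], [-1.27, 1.25], [0.06, 2.57], [-1.19, 4.33], [0.19, 2], [-2.82, 2.82]. Speed limits (rad/s): [1.89, 1.89, 2.39, 2.39, 3.01, 3.01, 3.01].

### API

Orientations are given as a unit quaternion [w, x, y, z].
In Python, from bench import get_state, read_camera, close_job gives the robot as it stands.
- The arm moves only by the tool carry_out, never from a script. Its argument "increments" is text: rows parted by semicolons, each of 5 numbers parted by spaces: the finger opening in mm, from 0 to 85.4, then the shift along the world's x, y, z in units of 30 mm (1.0 is 30 mm), then the turn about the world's z in units of 5 degrees (1.0 is 5 degrees). A call has exactly 8 rows; each row shifts and turns the commanded pose from where the row before left it; what a row does not reach is not made up. A row lasts 1/10 s, in which the tool goes at most 50 mm and 8.59 degrees, less where a joint would pass 70% of its speed; a pose out of reach is approached as far as the arm can. A call with a number of a shift or a turn outside -1 to 1 is refused whole. A call with a gripper value outside its range is refused whole. The fingers move at their own pace and stop on an object; the grip force is fixed at half the most. Time passes only in rows, so rows that do not move let the fingers close, or fill a call up. It gives the time, the measured TCP pose, the force, the opening and the grip force at its end, in the units of the state.
- get_state(): the state, without advancing time (a new reading comes with each control period).
- read_camera(name): name is "scene" or "side" or "wrist"; returns a dict with "image" (400x640x3 uint8, red, green, blue), "intrinsics" (3x3 intrinsics, pixels), "view" (4x4, takes a point from world to camera coordinates). Camera axes: x right, y down, z forward; pixel columns grow to the right and rows downward; lengths in m; the calibration is good to about 2 mm. The wrist camera is an equidistant fisheye: a pixel r from the principal point sees the ray r / f radians off the axis. A picture is of the moment at which its call begins. There is no depth.
- close_job(): hands the job in; it is judged then, once.
The state is a dict: "clock": time; "q": joint angles; "qvel": joint speeds; "joint_torque": joint torques, N m; "tool_pos": TCP position; "ee_rot": TCP orientation; "force": force on the tool from outside, world axes, zero at the start; "torque": the same for the moment, N m; "grip_width": finger opening in m; "grip_force": force on a finger pad.
Only numpy, scipy, OpenCV 4.12 (cv2) and the standard library are available. Lean on these libraries where they do the work, as an engineer would, in place of code of your own. Each camera call takes 0.05 s, during which the arm holds its last target. There are 200 camera calls.

## Working session

There is one attempt and no reset: what is moved stays moved. The work goes in short steps, Python scripts to look and compute and a tool call to move; the robot and the scene stay as the last step left them, time stands still between calls to the robot, and variables do not carry over. Pictures are saved under pics/ and viewed, at most 10 in all, crops included, and the job is handed in when it is done.

Besides the shell and the picture viewer there is one more tool, called as a command line: name --argument value ..., lists and objects as JSON in quotes. carry_out: Moves the arm, as the interface text tells. Shifts and turns lie within -1 to 1; 1 stands for 30 mm of shift or 5 degrees of turn. Its arguments: {"type":"object","properties":{"increments":{"type":"string"}},"required":["increments"]}

```bash
ls; mkdir -p pics; python3 - <<'E'
from bench import *
import cv2,numpy as np,pickle
s=get_state();print(s['clock'],s['tool_pos'],s['ee_rot'],s['grip_width'])
d={n:read_camera(n) for n in("scene","side","wrist")}
pickle.dump(d,open('c0.pkl','wb'))
for n in d:
    cv2.imwrite(f'pics/{n}0.png',d[n]['image'][...,::-1]); print(n,np.round(d[n]['intrinsics'],1).tolist(),np.round(d[n]['view'],3).tolist())
E
```

```text
pics
0.0 [ 0.25286339 -0.5711857   0.23066014] [-5.97143114e-04  9.78360733e-01  2.06905511e-01 -1.69075610e-04] 0.08562869937744454
scene [[490.8, 0.0, 315.2], [0.0, 490.8, 195.1], [0.0, 0.0, 1.0]] [[0.089, 0.996, 0.013, -0.087], [0.769, -0.061, -0.636, -0.394], [-0.633, 0.066, -0.771, 1.888], [0.0, 0.0, 0.0, 1.0]]
side [[462.6, 0.0, 316.3], [0.0, 462.6, 193.6], [0.0, 0.0, 1.0]] [[-0.99, -0.142, -0.005, 0.576], [-0.077, 0.565, -0.821, 0.091], [0.12, -0.813, -0.571, 1.394], [0.0, 0.0, 0.0, 1.0]]
wrist [[309.7, 0.0, 324.7], [0.0, 309.7, 201.5], [0.0, 0.0, 1.0]] [[0.405, -0.914, -0.002, -0.625], [-0.879, -0.39, 0.273, -0.035], [-0.251, -0.109, -0.962, 0.379], [0.0, 0.0, 0.0, 1.0]]
```

View pics/scene0.png

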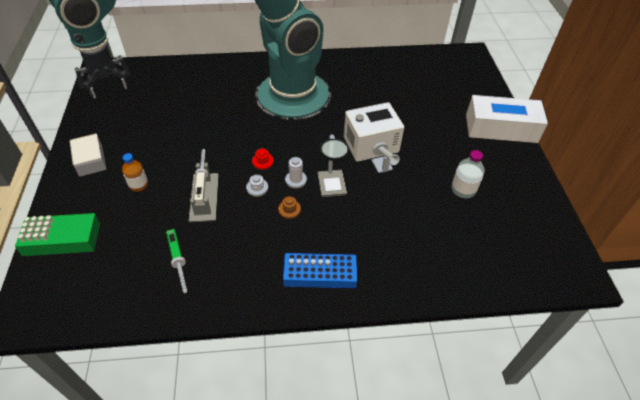

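View pics/side0.png

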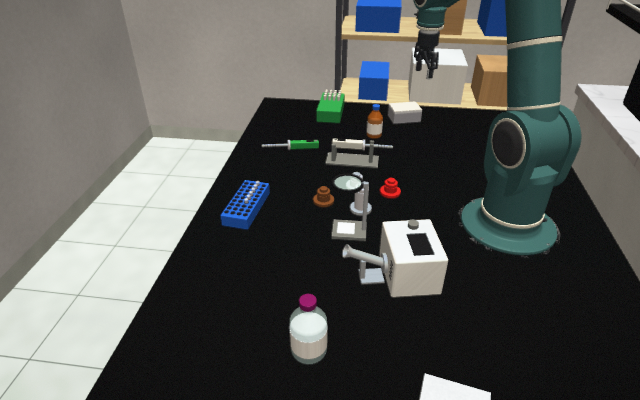

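```bash
python3 - <<'E'
import cv2,pickle,numpy as np
d=pickle.load(open('c0.pkl','rb'))
a=d['scene']['image'][135:225,180:340,::-1];b=d['scene']['image'][95:185,310:410,::-1]
s=d['side']['image'][130:280,315:455,::-1]
f=lambda im,k:cv2.resize(im,None,fx=k,fy=k,interpolation=cv2.INTER_CUBIC)
A=f(a,5)
B=np.zeros((600,800,3),np.uint8); x=f(b,4);B[:360,:400]=x; y=f(s,2.8);B[:420,408:800]=y[:420,:392]
cv2.imwrite('pics/cA.png',A);cv2.imwrite('pics/cB.png',B)
E
```

```text
(no output)
```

View pics/cA.png

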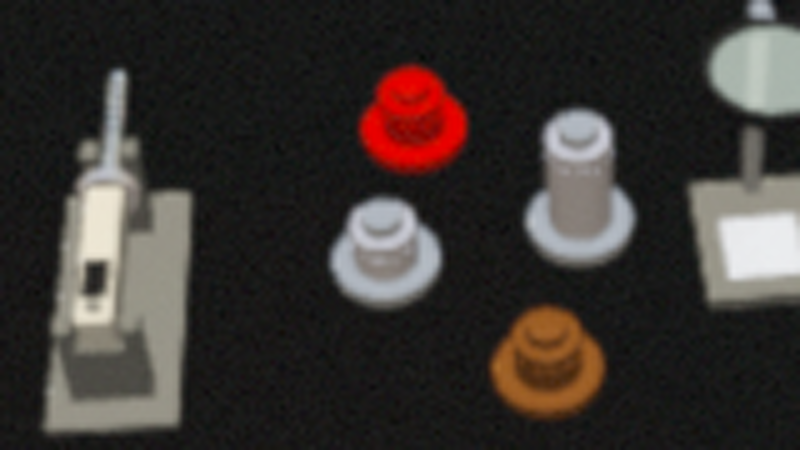

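View pics/cB.png

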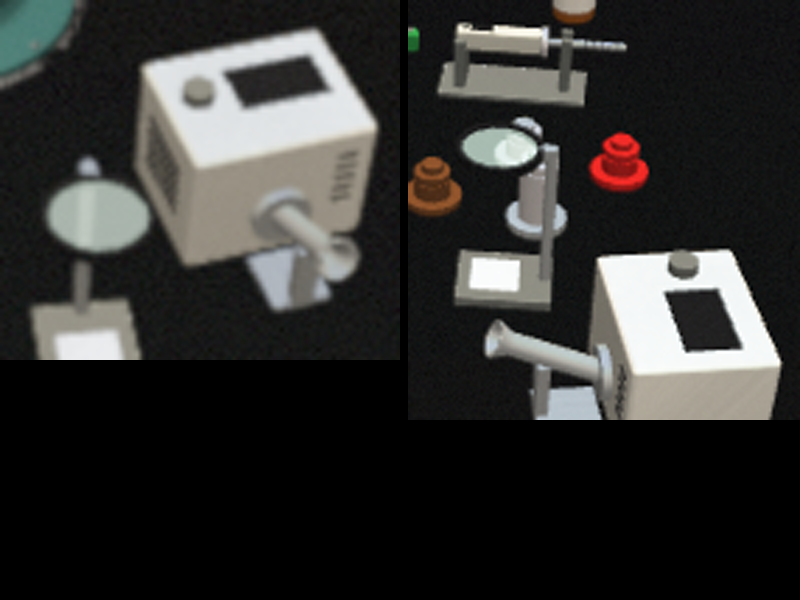

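```bash
cat > h.py <<'E'
import numpy as np
def ray(c,p):
    V=np.array(c['view']);K=np.array(c['intrinsics'])
    R=V[:3,:3];o=-R.T@V[:3,3];d=R.T@np.linalg.solve(K,[p[0],p[1],1.]);return o,d/np.linalg.norm(d)
def plane(c,p,z):
    o,d=ray(c,p);return o+d*(z-o[2])/d[2]
def tri(c1,p1,c2,p2):
    o,d=ray(c1,p1);q,e=ray(c2,p2)
    t=np.linalg.lstsq(np.c_[d,-e],q-o,rcond=None)[0];a=o+d*t[0];b=q+e*t[1]
    return (a+b)/2,np.linalg.norm(a-b)
def proj(c,X):
    v=np.array(c['view'])@np.r_[X,1];p=np.array(c['intrinsics'])@v[:3];return p[:2]/p[2]
E
python3 - <<'E'
from h import *
import pickle
np.set_printoptions(precision=4,suppress=True)
d=pickle.load(open('c0.pkl','rb'));S=d['scene'];D=d['side']
A=lambda u,v:(180+u/5-.4,135+v/5-.4)
B=lambda u,v:(310+u/4-.4,95+v/4-.4)
C=lambda u,v:(315+(u-408)/2.8-.3,130+v/2.8-.3)
tip=plane(S,A(118,73),.070);rear=plane(S,A(96,322),.084);fr=plane(S,A(104,192),.084)
print('tip',tip,'rear',rear,'front',fr,np.linalg.norm((tip-rear)[:2]),'want .218; tipside',plane(D,C(626,47),.07), 'rear side',plane(D,C(457,27),.084))
v=(rear-tip)[:2];v/=np.linalg.norm(v);print('yaw',np.degrees(np.arctan2(v[1],v[0])),'grip',tip[:2]+.163*v)
print('low',plane(S,A(384,213),.052),plane(S,A(383,222),.042),'tall',plane(S,A(578,129),.097),plane(S,A(579,138),.087))
print('low foot',plane(S,A(386,258),.006),'tall foot',plane(S,A(581,222),.006))
m,e=tri(S,B(342,258),D,C(495,340));f,e2=tri(S,B(281,214),D,C(604,372))
print('mouth',m,e,'pl',plane(S,B(342,258),.096),plane(D,C(495,340),.096),'flange',f,e2)
w=m-f;print('len',np.linalg.norm(w[:2]),'yaw',np.degrees(np.arctan2(w[1],w[0])),'el',np.degrees(np.arctan2(w[2],np.hypot(*w[:2]))))
print('lens',tri(S,B(99,215),D,C(499,148)),plane(S,B(99,215),.17))
print('lbase',[plane(S,A(u,v_),.012)[:2] for u,v_ in((690,185),(710,305))],[plane(S,B(u,v_),.012)[:2] for u,v_ in((130,300),)])
print('lpost', plane(S,A(754,185),.012),plane(D,C(546,275),.012),plane(D,C(551,150),.165))
E
```

```text
tip [ 0.3522 -0.31    0.07  ] rear [ 0.5722 -0.3084  0.084 ] front [ 0.4691 -0.3098  0.084 ] 0.2200091802572514 want .218; tipside [ 0.3514 -0.3091  0.07  ] rear side [ 0.5677 -0.3078  0.084 ]
yaw 0.39814251525283956 grip [ 0.5152 -0.3088]
low [ 0.471  -0.1412  0.052 ] [ 0.4696 -0.1426  0.042 ] tall [ 0.4507 -0.0172  0.097 ] [ 0.449  -0.0166  0.087 ]
low foot [ 0.4686 -0.1436  0.006 ] tall foot [ 0.4476 -0.0167  0.006 ]
mouth [0.4656 0.2949 0.0948] 0.0027710041512260947 pl [0.4683 0.295  0.096 ] [0.4645 0.2948 0.096 ] flange [0.3656 0.2698 0.0455] 0.002503521333864171
len 0.1030835101519046 yaw 14.14049727405608 el 25.566873668244096
lens (array([0.4808, 0.0987, 0.1712]), np.float64(0.0003602716281786096)) [0.4799 0.099  0.17  ]
lbase [array([0.4262, 0.0565]), array([0.5289, 0.0597])] [array([0.4236, 0.1379])]
lpost [0.4295 0.0985 0.012 ] [0.4265 0.0924 0.012 ] [0.4301 0.0857 0.165 ]
```

The wanted gauge is the white one at scene (200,180), and its look-alike is the green one at (175,260). The low post is the grey one at (257,180), and its look-alikes are red at (262,156) and brown at (290,205). The tall post is at (296,163). The crops show all of these clearly, and the heights and sizes check.

carry_out --increments "85 1 1 0 -0.59;85 1 1 0 -0.59;85 1 1 0 -0.59;85 1 1 0 -0.59;85 1 1 0 -0.59;85 1 1 0 -0.59;85 1 1 0 -0.59;85 1 1 0 -0.59"

```text
clock: 0.95
tool_pos: [0.494, -0.33, 0.2312]
ee_rot: [-0.0, 1.0, 0.001, -0.0]
force: [0.5, -1.8, 0.3]
grip_width: 0.0848
grip_force: 0.0
```

carry_out --increments "85 0.67 0.7 -0.5 0;85 0 0 -1 0;85 0 0 -1 0;85 0 0 -1 0;85 0 0 -1 0;85 0 0 -1 0;85 0 0 -0.47 0;85 0 0 0 0"

```text
clock: 1.75
tool_pos: [0.5122, -0.31, 0.0505]
ee_rot: [-0.001, 1.0, 0.002, -0.001]
force: [1.0, -0.8, 0.1]
grip_width: 0.0848
grip_force: 0.0
```

carry_out --increments "10 0 0 0 0;10 0 0 0 0;10 0 0 0 0;10 0 0 0 0;10 0 0 0 0;10 0 0 0 0;10 0 0 0 0;10 0 0 0 0"

```text
clock: 2.55
tool_pos: [0.5135, -0.3108, 0.053]
ee_rot: [0.0, 1.0, 0.002, 0.0]
force: [-2.1, 0.7, 8.1]
grip_width: 0.0229
grip_force: 58.5
```

carry_out --increments "10 0 0 0.5 0;10 0 0 0.5 0;10 0 0 0.5 0;10 0 0 0.5 0;10 0 0 1 0;10 0 0 1 0;10 0 0 0 0;10 0 0 0 0"

```text
clock: 3.35
tool_pos: [0.5133, -0.3106, 0.1734]
ee_rot: [0.0, 1.0, 0.002, 0.001]
force: [0.5, -0.5, -2.1]
grip_width: 0.0234
grip_force: 59.3
```

```bash
cat > snap.py <<'E'
import sys,cv2,pickle,numpy as np
from bench import *
from h import *
# project expected gauge from TCP; save side/scene crops around it
np.set_printoptions(precision=4,suppress=True)
s=get_state();t=np.array(s['tool_pos']);g=t+[0,0,.019]
c={n:read_camera(n) for n in('side','scene')};pickle.dump(c,open(sys.argv[1]+'.pkl','wb'))
ims=[]
for n in c:
    p=proj(c[n],g);x=int(np.clip(p[0]-65,0,510));y=int(np.clip(p[1]-50,0,300));
    print(n,'origin',x,y,'grip px',p)
    ims.append(cv2.resize(c[n]['image'][y:y+100,x:x+130,::-1],None,fx=3,fy=3,interpolation=cv2.INTER_CUBIC))
cv2.imwrite(f'pics/{sys.argv[1]}.png',np.hstack(ims));print(t,s['force'],s['grip_width'],s['clock'])
E
python3 snap.py a1
```

```text
side origin 283 62 grip px [348.3895 112.0891]
scene origin 127 108 grip px [192.803  158.9595]
[ 0.5133 -0.3106  0.1734] [ 0.511  -0.461  -2.0688] 0.023404621592110122 3.35
```

View pics/a1.png

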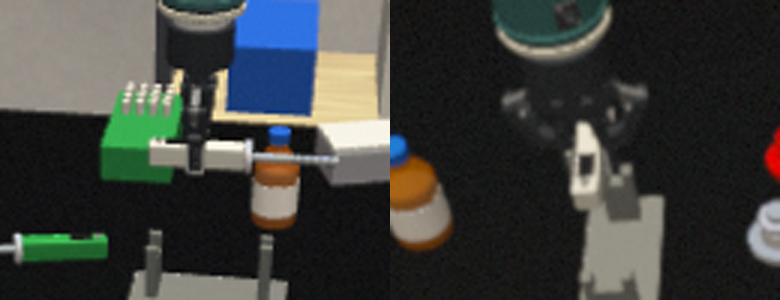

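```bash
cat >> h.py <<'E'
def vplane(c,p,pt,yaw):
    o,d=ray(c,p);n=np.array([-np.sin(yaw),np.cos(yaw),0]);return o+d*((np.array(pt)-o)@n)/(d@n)
E
python3 - <<'E'
from h import *;import pickle
np.set_printoptions(precision=4,suppress=True)
c=pickle.load(open('a1.pkl','rb'));t=[.5133,-.3106,.1924]
f=lambda u,v:(283+u/3-.3,62+v/3-.3)
for p in((337,160),(252,156),(150,141),(150,165),(243,142),(243,168)):print(p,vplane(c['side'],f(*p),t,0))
E
```

```text
(337, 160) [ 0.3537 -0.3106  0.1911]
(252, 156) [ 0.4501 -0.3106  0.1902]
(150, 141) [ 0.568  -0.3106  0.2018]
(150, 165) [ 0.5675 -0.3106  0.1716]
(243, 142) [ 0.4613 -0.3106  0.2068]
(243, 168) [ 0.4596 -0.3106  0.1745]
```

carry_out --increments "10 0.65 0.94 0 0;10 0.65 0.94 0 0;10 0.65 0.94 0 0;10 0.65 0.93 0 0;10 0.65 0.93 0 0;10 0.65 0.93 0 0;10 0 0 0 0;10 0 0 0 0"

```text
clock: 4.25
tool_pos: [0.6298, -0.1414, 0.171]
ee_rot: [-0.0, 1.0, 0.003, -0.001]
force: [-0.7, -0.3, -2.9]
grip_width: 0.0231
grip_force: 59.2
```

carry_out --increments "10 0 0 -0.8 0;10 0 0 -0.8 0;10 0 0 -0.8 0;10 0 0 -0.8 0;10 0 0 -0.6 0;10 0 0 -0.3 0;10 0 0 0 0;10 0 0 0 0"

```text
clock: 5.05
tool_pos: [0.6303, -0.1427, 0.0498]
ee_rot: [0.0, 1.0, 0.002, 0.0]
force: [0.3, -0.7, -0.8]
grip_width: 0.0233
grip_force: 59.3
```

```bash
python3 snap.py a2
```

```text
side origin 242 115 grip px [307.8754 165.4248]
scene origin 191 164 grip px [256.1468 214.261 ]
[ 0.6303 -0.1427  0.0498] [ 0.3037 -0.7391 -0.7691] 0.023263737561501952 5.05
```

View pics/a2.png

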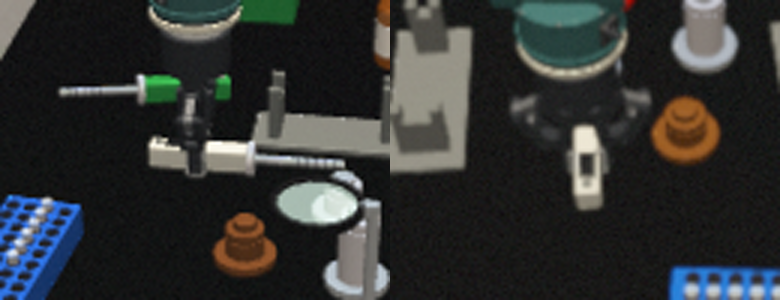

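carry_out --increments "10 0 0 -0.2 0;10 0 0 -0.1 0;10 0 0 -0.1 0;10 0 0 -0.05 0;10 0 0 -0.05 0;10 0 0 -0.05 0;10 0 0 0 0;10 0 0 0 0"

```text
clock: 5.95
tool_pos: [0.6301, -0.1422, 0.0328]
ee_rot: [-0.0, 1.0, 0.002, -0.0]
force: [-0.2, 0.4, 1.9]
grip_width: 0.0232
grip_force: 59.7
```

carry_out --increments "10 0 0 -0.05 0;10 0 0 -0.05 0;10 0 0 0 0;10 0 0 0 0;10 0 0 0 0;10 0 0 0 0;10 0 0 0 0;10 0 0 0 0"

```text
clock: 6.75
tool_pos: [0.6301, -0.1422, 0.0297]
ee_rot: [-0.0, 1.0, 0.002, 0.0]
force: [0.3, 0.3, 1.7]
grip_width: 0.0231
grip_force: 59.7
```

```bash
python3 snap.py a3; python3 - <<'E'
import cv2,pickle,numpy as np
from h import *
c=pickle.load(open('a3.pkl','rb'))
p=proj(c['side'],[.5,-.142,.05]);x,y=int(p[0])-60,int(p[1])-40
q=proj(c['side'],[.47,-.142,.052]);print(x,y,p,q)
cv2.imwrite('pics/a3z.png',cv2.resize(c['side']['image'][y:y+80,x:x+120,::-1],None,fx=6,fy=6,interpolation=cv2.INTER_CUBIC))
E
```

```text
side origin 242 120 grip px [307.9796 170.6401]
scene origin 191 168 grip px [256.8972 218.3669]
[ 0.6301 -0.1422  0.0297] [0.3409 0.3466 1.664 ] 0.02313562545868887 6.75
286 133 [346.57242958 173.09875655] [355.60848632 173.23489956]
```

View pics/a3z.png

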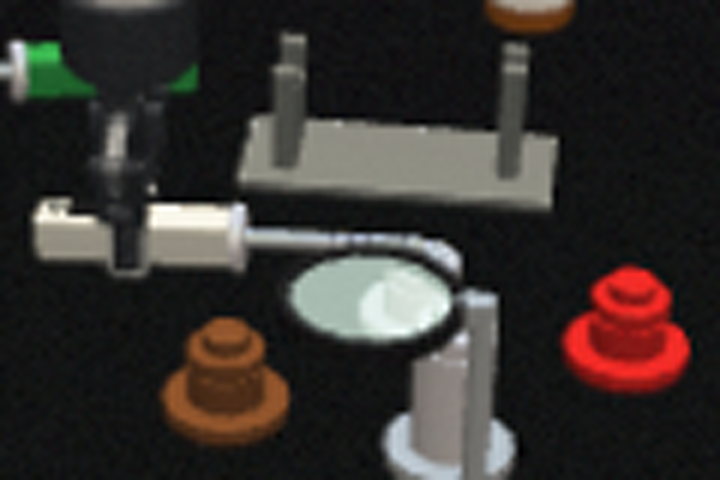

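```bash
python3 - <<'E'
from h import *;import pickle
np.set_printoptions(precision=4,suppress=True)
t=[.6301,-.1422,.0487]
c=pickle.load(open('a3.pkl','rb'));f=lambda u,v:(286+u/6-.4,133+v/6-.4)
for p in((252,237),(330,239),(395,241),(40,233),(235,238)):print(p,vplane(c['side'],f(*p),t,0))
c=pickle.load(open('a2.pkl','rb'));f=lambda u,v:(242+u/3-.3,115+v/3-.3)
for p in((252,157),(344,163)):print(p,vplane(c['side'],f(*p),t,0))
E
```

```text
(252, 237) [ 0.5636 -0.1422  0.0484]
(330, 239) [ 0.52   -0.1422  0.0508]
(395, 241) [ 0.4839 -0.1422  0.0525]
(40, 233) [ 0.6842 -0.1422  0.041 ]
(235, 238) [ 0.5732 -0.1422  0.047 ]
(252, 157) [ 0.5702 -0.1422  0.0678]
(344, 163) [ 0.4682 -0.1422  0.0684]
```

```bash
cat > fz.py <<'E'
from bench import *;import numpy as np
F=[]
for i in range(6): read_camera('wrist');s=get_state();F.append(s['force'])
print(np.mean(F,0).round(2),np.std(F,0).round(2),s['tool_pos'],s['clock'])
E
python3 fz.py
```

```text
[1.56 0.18 0.84] [0.4  0.63 0.44] [ 0.63016427 -0.14214393  0.02967054] 7.15
```

carry_out --increments "10 0 0 0.3 0;10 0 0 0.4 0;10 0 0 0.3 0;10 0 0 0.3 0;10 0 0 0 0;10 0 0 0 0;10 0 0 0 0;10 0 0 0 0"

```text
clock: 7.95
tool_pos: [0.6298, -0.1421, 0.0682]
ee_rot: [-0.0, 1.0, 0.002, -0.0]
force: [-0.6, 0.7, -2.1]
grip_width: 0.0235
grip_force: 59.3
```

```bash
python3 fz.py
```

```text
[-0.25 -0.09 -2.08] [0.64 0.58 0.63] [ 0.63010215 -0.14214909  0.06855721] 8.25
```

carry_out --increments "10 0 0 0.9 0;10 0 0 0.9 0;10 -0.2 0.8 0 0;10 -0.2 0.85 0 0;10 -0.2 0.85 0 0;10 -0.07 0.85 0 0;10 0 0.83 0 0;10 0 0 0 0"

```text
clock: 9.05
tool_pos: [0.6099, -0.0126, 0.1228]
ee_rot: [-0.001, 1.0, 0.005, 0.0]
force: [0.0, -0.2, -2.1]
grip_width: 0.023
grip_force: 59.3
```

carry_out --increments "10 0 0 -0.4 0;10 0 0 -0.4 0;10 0 0 -0.3 0;10 0 0 -0.2 0;10 0 0 0 0;10 0 0 0 0;10 0 0 0 0;10 0 0 0 0"

```text
clock: 9.85
tool_pos: [0.6103, -0.0168, 0.0841]
ee_rot: [-0.0, 1.0, 0.002, 0.0]
force: [-0.3, -0.3, -1.7]
grip_width: 0.023
grip_force: 59.3
```

```bash
python3 fz.py; python3 snap.py b1; python3 - <<'E'
import cv2,pickle,numpy as np
from h import *
c=pickle.load(open('b1.pkl','rb'))
p=proj(c['side'],[.5,-.017,.1]);x,y=int(p[0])-60,int(p[1])-40
print(x,y,proj(c['side'],[.45,-.017,.097]))
cv2.imwrite('pics/b1z.png',cv2.resize(c['side']['image'][y:y+80,x:x+120,::-1],None,fx=6,fy=6,interpolation=cv2.INTER_CUBIC))
E
```

```text
[-0.01 -0.1  -1.83] [0.78 0.38 0.45] [ 0.6100622  -0.01676955  0.08377652] 10.15
side origin 242 127 grip px [307.7667 177.5665]
scene origin 233 148 grip px [298.7804 198.8589]
[ 0.6101 -0.0168  0.0838] [ 0.9065  0.3373 -2.4683] 0.0230665803537024 10.15
283 140 [359.82422766 182.95123321]
```

View pics/b1z.png

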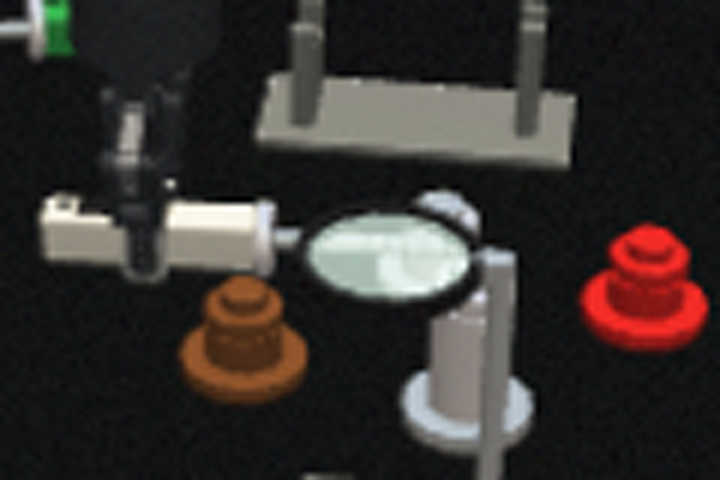

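carry_out --increments "10 0 0 -0.15 0;10 0 0 -0.15 0;10 0 0 -0.1 0;10 0 0 -0.1 0;10 0 0 -0.1 0;10 0 0 -0.05 0;10 0 0 0 0;10 0 0 0 0"

```text
clock: 11.05
tool_pos: [0.61, -0.0168, 0.0642]
ee_rot: [-0.0, 1.0, 0.002, -0.0]
force: [0.9, -0.4, 2.5]
grip_width: 0.0229
grip_force: 60.0
```

```bash
python3 fz.py
```

```text
[0.74 0.07 1.69] [0.38 0.34 0.37] [ 0.60999594 -0.01680468  0.06419595] 11.35
```

carry_out --increments "10 0 0 0.6 0;10 0 0 0.8 0;10 0 0 0.8 0;10 0 0 0.67 0;10 -0.6 0 0 0;10 -0.9 0 0 0;10 -0.9 0 0 0;10 -0.9 0 0 0"

```text
clock: 12.15
tool_pos: [0.5097, -0.0168, 0.15]
ee_rot: [-0.0, 1.0, 0.002, -0.0]
force: [0.8, -0.7, -1.4]
grip_width: 0.0231
grip_force: 59.5
```

carry_out --increments "10 -0.9 0 0 0;10 -0.9 0 0 0;10 -0.9 0 0 0;10 -0.7 0 0 0;10 -0.3 0 0 0;10 0 0 0 0;10 0 0 -0.5 0;10 0 0 -0.5 0"

```text
clock: 12.95
tool_pos: [0.4016, -0.0167, 0.1202]
ee_rot: [-0.0, 1.0, 0.002, 0.001]
force: [0.1, -0.2, -1.6]
grip_width: 0.0228
grip_force: 59.5
```

```bash
python3 fz.py
```

```text
[-0.23 -0.03 -2.63] [1.55 0.49 1.51] [ 0.40071833 -0.01675435  0.12082432] 13.25
```

Now lower the tail onto the tall post to swing the rod tip down.

carry_out --increments "10 0 0 -0.4 0;10 0 0 -0.2 0;10 0 0 -0.2 0;10 0 0 -0.15 0;10 0 0 -0.15 0;10 0 0 -0.1 0;10 0 0 0 0;10 0 0 0 0"

```text
clock: 14.05
tool_pos: [0.3994, -0.0168, 0.0843]
ee_rot: [0.0, 1.0, 0.002, -0.001]
force: [-8.1, -0.6, 10.1]
grip_width: 0.0231
grip_force: 63.6
```

carry_out --increments "10 0 0 -0.1 0;10 0 0 -0.1 0;10 0 0 -0.1 0;10 0 0 -0.05 0;10 0 0 -0.05 0;10 0 0 0 0;10 0 0 0 0;10 0 0 0 0"

```text
clock: 14.85
tool_pos: [0.3993, -0.0168, 0.0725]
ee_rot: [0.0, 1.0, 0.002, -0.001]
force: [-12.9, -0.1, 18.6]
grip_width: 0.0229
grip_force: 72.5
```

carry_out --increments "10 0 0 -0.05 0;10 0 0 -0.05 0;10 0 0 0 0;10 0 0 0.3 0;10 0 0 0.7 0;10 0 0 1 0;10 0 0 1 0;10 0 0 0 0"

```text
clock: 15.65
tool_pos: [0.4019, -0.0168, 0.1626]
ee_rot: [0.0, 1.0, 0.002, 0.003]
force: [0.4, 0.0, -2.3]
grip_width: 0.0233
grip_force: 71.3
```

```bash
python3 - <<'E'
import cv2,pickle,numpy as np
from bench import *
from h import *
s=get_state();t=np.array(s['tool_pos'])+[0,0,.019];print(t)
c=read_camera('side');pickle.dump(c,open('d1.pkl','wb'))
p=proj(c,t-[.06,0,.03]);x,y=int(p[0])-60,int(p[1])-40;print(x,y,proj(c,t))
cv2.imwrite('pics/d1.png',cv2.resize(c['image'][y:y+80,x:x+120,::-1],None,fx=6,fy=6,interpolation=cv2.INTER_CUBIC))
E
```

```text
[ 0.40188941 -0.01677458  0.18156542]
337 130 [377.70384425 160.06276864]
```

View pics/d1.png

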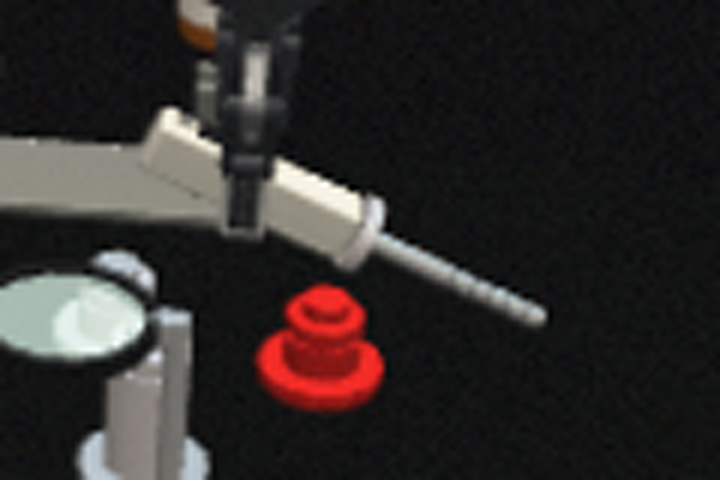

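```bash
python3 - <<'E'
from h import *;import pickle
np.set_printoptions(precision=4,suppress=True)
t=np.array([.4012,-.0168,.1815])
c=pickle.load(open('d1.pkl','rb'));f=lambda u,v:(337+u/6-.4,130+v/6-.4)
P=[vplane(c,f(*p),t,0) for p in((382,240),(543,317),(160,155))]
for q in P:print(q,(q-t)[[0,2]])
w=P[0]-P[1];print(np.degrees(np.arctan2(w[2],w[0])),np.hypot(w[0],w[2]))
E
```

```text
[ 0.3341 -0.0168  0.1544] [-0.0671 -0.0271]
[ 0.2518 -0.0168  0.1166] [-0.1494 -0.0649]
[ 0.4446 -0.0168  0.1938] [0.0434 0.0123]
24.70926751472046 0.09058489875378671
```

```bash
python3 - <<'E'
from h import *;import pickle,cv2
np.set_printoptions(precision=4,suppress=True)
d=pickle.load(open('c0.pkl','rb'));S=d['scene'];D=d['side']
B=lambda u,v:(310+u/4-.4,95+v/4-.4)
C=lambda u,v:(315+(u-408)/2.8-.3,130+v/2.8-.3)
P=[plane(S,B(*p),.122)[:2] for p in((142,66),(318,30),(377,126),(190,166))]
print(np.array(P))
for i,j in((0,3),(1,2),(0,1),(3,2)):
    w=P[j]-P[i];print(np.linalg.norm(w),np.degrees(np.arctan2(w[1],w[0])))
Q=[plane(D,C(*p),.122)[:2] for p in((597,256),(733,251),(779,362),(612,371))]
print(np.array(Q))
for i,j in((1,0),(2,3),(1,2),(0,3)):
    w=Q[j]-Q[i];print(np.linalg.norm(w),np.degrees(np.arctan2(w[1],w[0])))
E
```

```text
[[0.2611 0.1622]
 [0.2264 0.3178]
 [0.3485 0.3436]
 [0.3834 0.185 ]]
0.12435091256214317 10.569975926817714
0.12484928657764682 11.930325937516576
0.1594035457971824 102.59568813296418
0.16235027977262376 102.39534976071478
[[0.3788 0.1944]
 [0.2526 0.1695]
 [0.2232 0.3187]
 [0.3623 0.349 ]]
0.12863700526724942 11.166536383350838
0.1423401883686734 12.264280527215034
0.15209266006327352 101.14587347763667
0.1554274054710081 96.09788331775694
```

carry_out --increments "10 0 0 1 0;10 0 0 1 0;10 0 0 1 0;10 0.68 0.98 0.3 0;10 0.68 0.98 0 0;10 0.68 0.98 0 0;10 0.68 0.98 0 0;10 0.68 0.98 0 0"

```text
clock: 16.5
tool_pos: [0.5025, 0.1314, 0.257]
ee_rot: [0.0, 1.0, 0.002, -0.001]
force: [0.0, 0.7, -1.3]
grip_width: 0.0229
grip_force: 71.2
```

carry_out --increments "10 0.68 0.98 0 0;10 0.68 0.98 0 0.5;10 0.68 0.98 0 0.5;10 0.68 0.98 0 0.5;10 0.68 0.98 0 0.5;10 0.7 1 0 0.5;10 0.7 1 0 0.06;10 0 0 0 0"

```text
clock: 17.3
tool_pos: [0.6461, 0.3411, 0.2548]
ee_rot: [-0.001, 0.993, 0.116, -0.002]
force: [-0.8, 0.3, -2.4]
grip_width: 0.0233
grip_force: 71.0
```

carry_out --increments "10 0 0 -0.8 0;10 0 0 -0.9 0;10 0 0 -0.8 0;10 0 0 -0.5 0;10 0 0 0 0;10 0 0 0 0;10 0 0 0 0;10 0 0 0 0"

```text
clock: 18.1
tool_pos: [0.6464, 0.3375, 0.1695]
ee_rot: [-0.0, 0.993, 0.114, 0.001]
force: [-0.2, 0.5, -1.8]
grip_width: 0.023
grip_force: 71.0
```

```bash
python3 - <<'E'
import cv2,pickle,numpy as np
from bench import *
s=get_state();print(s['tool_pos'],s['ee_rot'],s['clock'])
c={n:read_camera(n) for n in('side','scene','wrist')};pickle.dump(c,open('e1.pkl','wb'))
f=lambda im,k:cv2.resize(im,None,fx=k,fy=k,interpolation=cv2.INTER_CUBIC)
O=np.zeros((600,800,3),np.uint8)
O[:300,:480]=f(c['wrist']['image'][...,::-1],.75)
O[304:600,:400]=f(c['side']['image'][205:279,300:400,::-1],4)
O[304:600,404:800]=f(c['scene']['image'][126:200,360:459,::-1],4)
O[:300,484:800]=f(c['wrist']['image'][150:300,241:399,::-1],2)
cv2.imwrite('pics/e1.png',O)
E
```

```text
[0.64644913 0.33746585 0.16949834] [-3.48082451e-04  9.93495176e-01  1.13871038e-01  7.74627781e-04] 18.1
```

View pics/e1.png

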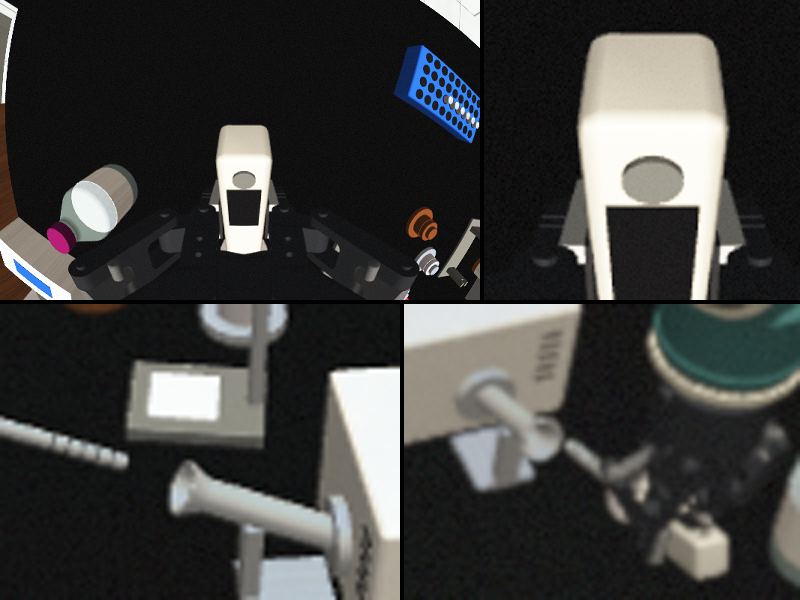

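```bash
python3 - <<'E'
from h import *;import pickle
np.set_printoptions(precision=4,suppress=True)
c=pickle.load(open('e1.pkl','rb'));S=c['scene'];D=c['side']
s=lambda u,v:(360+(u-404)/4-.4,126+(v-304)/4-.4)
d=lambda u,v:(300+u/4-.4,205+(v-304)/4-.4)
T,e=tri(S,s(568,442),D,d(125,461));print('tip',T,e,'expect [.5008 .3039 .1236]')
M,e=tri(S,s(545,438),D,d(181,488));print('mouth',M,e,plane(S,s(545,438),.096),plane(D,d(181,488),.096))
F,e=tri(S,s(487,393),D,d(342,530));print('fl',F,e)
w=M-F;print('yaw',np.degrees(np.arctan2(w[1],w[0])),'el',np.degrees(np.arctan2(w[2],np.hypot(*w[:2]))),np.linalg.norm(w[:2]))
# predicted mouth rim ellipses (outer 36mm) for checking bounding boxes
for yaw in(12,14):
  u=np.array([np.cos(.4363)*np.cos(np.radians(yaw)),np.cos(.4363)*np.sin(np.radians(yaw)),np.sin(.4363)])
  a=np.array([-np.sin(np.radians(yaw)),np.cos(np.radians(yaw)),0]);b=np.cross(u,a)
  th=np.linspace(0,6.28,90)
  for n,cc,o in(('s',S,(360,126,404)),('d',D,(300,205,0))):
    P=np.array([proj(cc,[.466,.295,.096]+.018*(np.cos(t)*a+np.sin(t)*b)) for t in th])
    P=(P+.4-np.array(o[:2]))*4+[o[2],304];print(yaw,n,P.min(0),P.max(0),P.mean(0))
E
```

```text
tip [0.5006 0.3026 0.1233] 0.002279664276785859 expect [.5008 .3039 .1236]
mouth [0.4675 0.294  0.096 ] 0.0014117535133317553 [0.4683 0.2942 0.096 ] [0.467  0.2932 0.096 ]
fl [0.3661 0.27   0.0492] 0.005912133644123842
yaw 13.300367872674281 el 24.211877784035206 0.10412113803210023
12 s [524.1354 414.0584] [566.5941 457.4433] [545.6219 435.7537]
12 d [169.1181 462.1911] [195.8238 518.1485] [182.4373 490.3327]
14 s [524.4469 414.0038] [566.286  457.5039] [545.6154 435.749 ]
14 d [168.8929 462.0296] [196.0681 518.309 ] [182.4529 490.3321]
```

carry_out --increments "10 0.143 0 -0.307 0;10 0 0 0 0;10 -0.294 -0.0685 -0.141 0;10 -0.294 -0.0685 -0.141 0;10 -0.294 -0.0685 -0.141 0;10 -0.294 -0.0685 -0.141 0;10 0 0 0 0;10 0 0 0 0"

```text
clock: 19.05
tool_pos: [0.6152, 0.329, 0.1424]
ee_rot: [-0.0, 0.993, 0.114, 0.0]
force: [0.5, -0.1, -2.3]
grip_width: 0.0232
grip_force: 71.0
```

carry_out --increments "10 -0.147 -0.034 -0.07 0;10 -0.147 -0.034 -0.07 0;10 -0.147 -0.034 -0.07 0;10 -0.147 -0.034 -0.07 0;10 0 0 0 0;10 0 0 0 0;10 0 0 0 0;10 0 0 0 0"

```text
clock: 19.85
tool_pos: [0.5975, 0.3249, 0.1338]
ee_rot: [0.0, 0.993, 0.114, -0.0]
force: [-0.6, -2.3, -1.2]
grip_width: 0.0234
grip_force: 71.1
```

carry_out --increments "10 -0.147 -0.034 -0.07 0;10 -0.147 -0.034 -0.07 0;10 -0.147 -0.034 -0.07 0;10 -0.147 -0.034 -0.07 0;10 -0.147 -0.034 -0.07 0;10 -0.147 -0.034 -0.07 0;10 0 0 0 0;10 0 0 0 0"

```text
clock: 20.65
tool_pos: [0.5699, 0.3182, 0.1206]
ee_rot: [0.0, 0.993, 0.114, -0.001]
force: [-1.7, -6.3, -0.4]
grip_width: 0.0232
grip_force: 71.5
```

carry_out --increments "10 0 -0.03 0 0.1;10 0 0 0 0;10 -0.147 -0.037 -0.07 0;10 -0.147 -0.037 -0.07 0;10 -0.147 -0.037 -0.07 0;10 -0.147 -0.037 -0.07 0;10 0 0 0 0;10 0 0 0 0"

```text
clock: 21.45
tool_pos: [0.5531, 0.3135, 0.1127]
ee_rot: [-0.0, 0.993, 0.118, -0.0]
force: [-1.2, -0.9, -1.1]
grip_width: 0.023
grip_force: 71.1
```

carry_out --increments "10 -0.147 -0.037 -0.07 0;10 -0.147 -0.037 -0.07 0;10 -0.147 -0.037 -0.07 0;10 -0.147 -0.037 -0.07 0;10 -0.147 -0.037 -0.07 0;10 0 0 0 0;10 0 0 0 0;10 0 0 0 0"

```text
clock: 22.25
tool_pos: [0.5312, 0.3079, 0.1022]
ee_rot: [0.0, 0.993, 0.118, -0.0]
force: [-2.0, 0.5, -1.4]
grip_width: 0.0234
grip_force: 71.3
```

carry_out --increments "10 -0.074 -0.019 -0.035 0;10 -0.074 -0.019 -0.035 0;10 -0.044 -0.011 -0.021 0;10 -0.044 -0.011 -0.021 0;10 0 0 0 0;10 0 0 0 0;10 0 0 0 0;10 0 0 0 0"

```text
clock: 23.05
tool_pos: [0.5258, 0.3065, 0.0999]
ee_rot: [-0.001, 0.993, 0.118, 0.002]
force: [8.2, 0.9, 6.1]
grip_width: 0.0234
grip_force: 72.3
```

carry_out --increments "10 -0.044 -0.011 -0.021 0;10 -0.044 -0.011 -0.021 0;10 0 0 0 0;10 0 0 0 0;10 0 0 0 0;10 0 0 0 0;10 0 0 0 0;10 0 0 0 0"

```text
clock: 23.85
tool_pos: [0.5256, 0.3064, 0.1001]
ee_rot: [-0.001, 0.993, 0.117, 0.004]
force: [18.5, 3.5, 12.3]
grip_width: 0.0234
grip_force: 73.0
```

carry_out --increments "10 0.147 0.037 0.07 0;10 0.2 0.05 0.096 0;10 0.294 0.073 0.141 0;10 0.294 0.073 0.141 0;10 0.294 0.073 0.141 0;10 0.294 0.073 0.141 0;10 0.294 0.073 0.141 0;10 0 0 0 0"

```text
clock: 24.65
tool_pos: [0.5775, 0.3192, 0.1243]
ee_rot: [-0.0, 0.993, 0.118, 0.001]
force: [-0.1, -0.8, -1.2]
grip_width: 0.0231
grip_force: 71.2
```

carry_out --increments "10 0.294 0.071 0.141 0;10 0.294 0.071 0.141 0;10 0.294 0.071 0.141 0;10 0.294 0.071 0.141 0;10 0.294 0.071 0.141 0;10 0.294 0.071 0.141 0;10 0.294 0.071 0.141 0;10 0.147 0.037 0.07 0"

```text
clock: 25.45
tool_pos: [0.6432, 0.3352, 0.1558]
ee_rot: [-0.0, 0.993, 0.118, 0.0]
force: [-0.6, -0.4, -2.0]
grip_width: 0.0229
grip_force: 71.2
```

carry_out --increments "10 0 0 0 0;10 0 0 0 0;10 0 0 0 0;10 0 0 1 0;10 0 0 1 0;10 0 0 1 0;10 0 0 0.5 0;10 0 0 0 0"

```text
clock: 26.25
tool_pos: [0.6426, 0.3355, 0.2624]
ee_rot: [-0.001, 0.993, 0.118, 0.001]
force: [0.3, -0.3, -2.6]
grip_width: 0.0231
grip_force: 71.0
```

carry_out --increments "10 -0.1 -0.9 0 -0.25;10 -0.1 -0.95 0 -0.25;10 -0.1 -0.95 0 -0.25;10 -0.1 -0.95 0 -0.25;10 -0.1 -0.95 0 -0.25;10 -0.1 -0.95 0 -0.25;10 -0.1 -0.95 0 -0.25;10 -0.1 -0.95 0 -0.25"

```text
clock: 27.05
tool_pos: [0.6172, 0.1071, 0.2584]
ee_rot: [0.0, 1.0, 0.031, -0.001]
force: [-0.1, -1.0, -2.4]
grip_width: 0.0228
grip_force: 71.0
```

carry_out --increments "10 -0.1 -0.95 0 -0.25;10 -0.1 -0.95 0 -0.25;10 -0.1 -0.95 0 -0.15;10 -0.12 -0.95 0 0;10 0 -0.4 0 0;10 0 0 0 0;10 0 0 -0.5 0;10 0 0 -0.5 0"

```text
clock: 27.85
tool_pos: [0.6054, -0.0159, 0.2287]
ee_rot: [-0.0, 1.0, 0.004, -0.0]
force: [-0.2, 0.1, -2.5]
grip_width: 0.0232
grip_force: 71.0
```

carry_out --increments "10 0 0 -0.8 0;10 0 0 -0.8 0;10 0 0 -0.6 0;10 0 0 -0.3 0;10 0 0 0 0;10 0 0 0 0;10 0 0 0 0;10 0 0 0 0"

```text
clock: 28.65
tool_pos: [0.606, -0.0174, 0.1562]
ee_rot: [-0.0, 1.0, 0.003, 0.001]
force: [0.1, -0.1, -1.6]
grip_width: 0.0235
grip_force: 71.0
```

```bash
python3 fz.py
```

```text
[-0.32 -0.16 -1.5 ] [0.52 0.67 0.65] [ 0.60561309 -0.01747808  0.15558894] 28.95
```

carry_out --increments "10 0 0 -0.17 0;10 0 0 -0.17 0;10 0 0 -0.17 0;10 0 0 -0.17 0;10 0 0 -0.17 0;10 0 0 -0.17 0;10 0 0 -0.17 0;10 0 0 -0.17 0"

```text
clock: 29.75
tool_pos: [0.6106, -0.0173, 0.1171]
ee_rot: [-0.0, 1.0, 0.003, 0.006]
force: [28.2, 1.5, 12.1]
grip_width: 0.0226
grip_force: 72.4
```

carry_out --increments "10 0 0 -0.17 0;10 0 0 -0.17 0;10 0 0 -0.17 0;10 0 0 -0.17 0;10 0 0 -0.17 0;10 0 0 -0.17 0;10 0 0 -0.17 0;10 0 0 -0.08 0"

```text
clock: 30.55
tool_pos: [0.6053, -0.0175, 0.0759]
ee_rot: [-0.0, 1.0, 0.003, -0.0]
force: [1.5, 0.4, 2.2]
grip_width: 0.023
grip_force: 70.3
```

```bash
python3 fz.py
```

```text
[-0.33 -0.01  1.01] [0.61 0.64 0.49] [ 0.60528277 -0.01747743  0.07652174] 30.85
```

carry_out --increments "10 0 0 0.4 0;10 0 0 0.9 0;10 0.3 0 0.4 0;10 0.7 0 0 0;10 0.8 0 0 0;10 0.8 0 0 0;10 0.7 0 0 0;10 0.5 0 0 0"

```text
clock: 31.65
tool_pos: [0.7208, -0.0175, 0.1284]
ee_rot: [-0.0, 1.0, 0.003, 0.0]
force: [0.1, 0.7, -2.7]
grip_width: 0.0232
grip_force: 69.7
```

carry_out --increments "10 0 0.5 0 0;10 0 0.8 0 0;10 0 0.8 0 0;10 0 0.8 0 0;10 0 0.7 0 0;10 0 0.28 0 0;10 0 0 0 0;10 0 0 0 0"

```text
clock: 32.45
tool_pos: [0.7197, 0.0976, 0.1276]
ee_rot: [0.0, 1.0, 0.002, -0.0]
force: [-0.2, -0.6, -1.6]
grip_width: 0.0233
grip_force: 69.7
```

```bash
cat > ang.py <<'E'
import sys,cv2,pickle,numpy as np
from h import *
np.set_printoptions(precision=4,suppress=True)
def handle(c,t,n,box=(45,30)):
    """white handle mask about the grip in the side view: pieces, their long-axis slope in the gauge's plane"""
    p=proj(c,t);x0,y0=int(p[0])-55,int(p[1])-35
    im=c['image'][y0:y0+70,x0:x0+110].astype(int);m=((im.min(2)>150)&(im[...,0]>im[...,2]+8)).astype(np.uint8)
    ys,xs=np.nonzero(m);P=[]
    for u in np.unique(xs):
        v=ys[xs==u]
        if len(v)>=5:P.append((u+x0,v.min()+y0,v.max()+y0))
    P=np.array(P);out=[]
    for k in(1,2):
        Q=np.array([vplane(c,(a[0],a[k]),t,0) for a in P])
        f=np.polyfit(Q[:,0],Q[:,2],1);r=Q[:,2]-np.polyval(f,Q[:,0]);g=abs(r)<.004
        f=np.polyfit(Q[g,0],Q[g,2],1);out.append((round(np.degrees(np.arctan(f[0])),1),int(g.sum())))
    print(n,'slopes top,bottom deg',out,'x',Q[:,0].min()-t[0],Q[:,0].max()-t[0])
if __name__=='__main__':
    from bench import *
    for n,t in(('a1',[.5133,-.3106,.1924]),('d1',[.4012,-.0168,.1815]),('a2',[.6303,-.1427,.0688])):
        c=pickle.load(open(n+'.pkl','rb'));handle(c.get('side',c),np.array(t),n)
    s=get_state();print(s['tool_pos'],s['ee_rot']);c={n:read_camera(n) for n in('side','scene')};pickle.dump(c,open('g1.pkl','wb'))
    handle(c['side'],np.array(s['tool_pos'])+[0,0,.019],'now')
E
python3 ang.py
```

```text
a1 slopes top,bottom deg [(np.float64(-7.5), 3), (np.float64(4.2), 4)] x -0.1814504754847126 0.08176308183960457
d1 slopes top,bottom deg [(np.float64(23.5), 7), (np.float64(23.6), 7)] x -0.053680777768951526 0.03903844129411704
a2 slopes top,bottom deg [(np.float64(-4.6), 5), (np.float64(-4.7), 5)] x -0.04092026460291609 -0.027458827347192516
[0.7197 0.0976 0.1276] [ 0.0004  1.      0.0024 -0.    ]
now slopes top,bottom deg [(np.float64(1.3), 19), (np.float64(0.3), 18)] x -0.05152455917682197 0.04962676962096979
```

```bash
cat > rod.py <<'E'
import pickle,numpy as np,sys
from h import *
np.set_printoptions(precision=4,suppress=True)
def rod(c,t,cam):
    Q=[];im=c['image'].astype(float).mean(2)
    for dx in np.arange(-.180,-.070,.003):
        p=proj(c,t+[dx,0,0]);u,v=int(round(p[0])),int(round(p[1]))
        if cam=='side':
            col=im[v-10:v+11,u]; k=col.argmax();lo=max(k-3,0);w=np.clip(col[lo:k+4]-50,0,None)
            if w.sum()>60:Q.append(vplane(c,(u,v-10+lo+(w*np.arange(len(w))).sum()/w.sum()),t,0)-t)
        else:
            row=im[v,u-10:u+11];k=row.argmax();lo=max(k-3,0);w=np.clip(row[lo:k+4]-50,0,None)
            if w.sum()>60:Q.append(plane(c,(u-10+lo+(w*np.arange(len(w))).sum()/w.sum(),v),t[2])-t)
    return np.array(Q)
if __name__=='__main__':
    c=pickle.load(open(sys.argv[1],'rb'));t=np.array(eval(sys.argv[2]))+[0,0,.019]
    print(rod(c['side'],t,'side')[::2,[0,2]].T);print(rod(c['scene'],t,'scene')[::2,:2].T)
E
python3 rod.py a1.pkl "[.5133,-.3106,.1734]"; python3 rod.py g1.pkl "[.7197,.0976,.1276]"
```

```text
[[-0.1765 -0.1704 -0.167  -0.1607 -0.1533 -0.1466 -0.1395 -0.1362 -0.1324
  -0.1256 -0.1188 -0.1154 -0.1086 -0.1017 -0.0949 -0.0916 -0.0846 -0.0779
  -0.0711]
 [ 0.0311  0.0257  0.0255  0.0221  0.0297  0.03    0.0341  0.0343 -0.0016
  -0.0017 -0.0018 -0.0022 -0.0025 -0.0013 -0.0017 -0.0021 -0.0008 -0.0023
  -0.0027]]
[[-0.1783 -0.1739 -0.1696 -0.1611 -0.1568 -0.1527 -0.144  -0.1396 -0.0922
  -0.0834]
 [-0.0004 -0.0028 -0.0059 -0.0145 -0.0165 -0.0224 -0.0261 -0.0264  0.025
   0.0278]]
[[-0.1802 -0.1746 -0.1689 -0.1633 -0.1548 -0.1491 -0.1434 -0.1377 -0.1321
  -0.1264 -0.1207 -0.115  -0.1093 -0.1007 -0.095  -0.0892 -0.0835 -0.0778
  -0.072 ]
 [ 0.0002 -0.0007 -0.0008 -0.0146  0.0004  0.0013  0.0009  0.001   0.0012
   0.001   0.001   0.0015  0.0013  0.0014  0.0017  0.0016  0.0017  0.0017
   0.0016]]
[[-0.1798 -0.1721 -0.1682 -0.1641 -0.1563 -0.1524 -0.1447 -0.1407 -0.133
  -0.1293 -0.1217 -0.114  -0.1103 -0.1029 -0.0993 -0.0919 -0.0846]
 [ 0.0283  0.0248 -0.027  -0.0253 -0.0254 -0.0249 -0.0258 -0.0238 -0.0243
  -0.0248 -0.0253 -0.0237 -0.0243 -0.0252 -0.0258 -0.0256 -0.0269]]
```

```bash
python3 - <<'E'
from h import *;import pickle
for n,t in(('g1',[.7197,.0976,.1478]),('a1',[.5133,-.3106,.1910])):
    c=pickle.load(open(n+'.pkl','rb'));c=c['side'];t=np.array(t)
    for a in(-.178,-.172,-.168,-.165,-.162,-.159,-.156,-.153,-.147,-.13):
        u,v=np.rint(proj(c,t+[a,0,0])).astype(int);print(n,a,u,c['image'][v-4:v+5,u].mean(1).astype(int))
E
```

```text
g1 -0.178 325 [19 21 64 89 91 94 62 50 68]
g1 -0.172 323 [21 17 84 89 92 91 63 52 58]
g1 -0.168 322 [18 16 18 83 89 94 95 60 50]
g1 -0.165 321 [20 22 19 57 87 90 88 52 48]
g1 -0.162 320 [18 15 17 28 70 81 60 43 61]
g1 -0.159 318 [ 19  19  19 131 187 162 109  90  93]
g1 -0.156 317 [ 19  17  18 140 188 155  95  66  59]
g1 -0.153 316 [ 19  21  18 197 197 150  90  39  28]
g1 -0.147 314 [ 20  19  14 178 183 133  67  24  18]
g1 -0.13 308 [ 14  17  18  81 128 131  88  35  18]
a1 -0.178 400 [173 147 130 112 110 109 109 110 110]
a1 -0.172 399 [182 151 139 114 109 109 109 109 110]
a1 -0.168 398 [187 151 138 113 110 109 109 111 109]
a1 -0.165 397 [189 150 139 113 109 109 111 109 109]
a1 -0.162 396 [190 151 146 114 117 106 108 110 109]
a1 -0.159 395 [206 154 146 166 176 119 109 109 110]
a1 -0.156 394 [184 127 113 167 183 121  91 101 110]
a1 -0.153 393 [121  99  87 139 159 113  76  81  85]
a1 -0.147 391 [ 82  79  80 186 176 111  81  79  80]
a1 -0.13 386 [ 11  16  53 158 135  75  26  17  22]
```

carry_out --increments "10 0 0.05 -0.6 0;10 -0.2 0 -0.65 0;10 -0.6 0 0 0;10 -0.7 0 0 0;10 -0.6 0 0 0;10 -0.4 0 0 0;10 -0.12 0 0 0;10 0 0 -0.2 0"

```text
clock: 33.35
tool_pos: [0.6413, 0.1001, 0.084]
ee_rot: [-0.0, 1.0, 0.003, 0.0]
force: [-0.0, 0.1, -1.1]
grip_width: 0.0232
grip_force: 69.7
```

carry_out --increments "10 0 0 -0.3 0;10 0 0 -0.2 0;10 0 0 -0.13 0;10 0 0 0 0;10 0 0 0 0;10 0 0 0 0;10 0 0 0 0;10 0 0 0 0"

```text
clock: 34.15
tool_pos: [0.6411, 0.1005, 0.0654]
ee_rot: [-0.0, 1.0, 0.003, 0.0]
force: [-0.0, -0.8, -2.8]
grip_width: 0.023
grip_force: 69.7
```

```bash
python3 fz.py; python3 - <<'E'
from bench import *;from h import *;import pickle
from rod import rod
s=get_state();t=np.array(s['tool_pos'])+[0,0,.019];c=read_camera('side');pickle.dump(c,open('h1.pkl','wb'))
Q=rod(c,t,'side');print((Q[Q[:,0]>-.168]+t)[::2,[0,2]].T, s['ee_rot'],s['qvel'].round(4) if hasattr(s['qvel'],'round') else s['qvel'])
for a in(-.172,-.168,-.165,-.162,-.159,-.156,-.153,-.147):
    u,v=np.rint(proj(c,t+[a,0,.001])).astype(int);print(a,u,c['image'][v-4:v+5,u].mean(1).astype(int))
E
```

```text
[-0.05 -0.09 -1.86] [0.31 0.56 0.43] [0.64100582 0.10043834 0.06521061] 34.45
[[0.4812 0.4869 0.4926 0.5012 0.507  0.5127 0.5185 0.5243 0.5301 0.5358
  0.5416 0.5474 0.5532 0.559  0.5648]
 [0.0855 0.0852 0.085  0.085  0.0854 0.0858 0.0855 0.0855 0.0871 0.0876
  0.0873 0.0875 0.0874 0.0881 0.0876]] [-0.      1.      0.0029  0.    ] [-0.0006  0.0003  0.0005 -0.0002 -0.0008 -0.0003 -0.0013]
-0.172 350 [ 95 117 142 137 102  78  64  35  21]
-0.168 349 [27 42 56 53 33 24 27 19 18]
-0.165 348 [16 16 17 18 18 18 15 21 17]
-0.162 347 [19 17 16 19 38 31 15 22 16]
-0.159 346 [ 17  19  16 128 173 126  50  18  19]
-0.156 345 [ 18  20  21 182 195 138  66  24  14]
-0.153 344 [ 23  18  27 185 192 135  60  24  16]
-0.147 342 [ 18  18  51 162 161 109  44  20  17]
```

```bash
python3 -c "
from bench import *
print(close_job())"
```

```text
the job is handed in; nothing more can be done
None
```

I handed the job in at about 34.5 s of the 72 s, with every step done but no pass or fail verdict returned: both pads pressed, the rod stopped at its collar in the tube and drawn out, and the gauge now held still and level, its tip measured within about 2 mm of the loupe's reading point.

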